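# Show the hidden marker to the inspection camera

### The arm

A 6-joint arm with a two-finger parallel gripper is mounted at the origin on the work surface. World frame = base frame: x ahead of the robot, y to its left, z up, the work surface at z = 0. Lengths are in m, angles in rad, forces in N, time in s.
With the tool pointing down it reaches from about 0.3 to 0.875 m from the base axis. Payload 6.4 kg.
Tool frame: the origin (TCP) lies on the centre line of the jaws, within the pads' length; the fingertips stand 17 mm ahead of it and the grasp point (between the pads) lies 2 mm behind it (ctrl.tip_reach is the distance from the TCP to the fingertips, in m); z points along the fingers, x is the direction in which the jaws open and shut, and the axes are right-handed (so a half turn about z gives the same grasp; the last joint's range is limited). The gripper opens to 85 mm and grips with 20 to 120 N. Pads are 22 mm wide; open, the fingers measure 114 mm over their backs; the gripper's body (76 mm by 85 mm) begins 54 mm behind the grasp point. The pads swing forward as they close: fully open they stand 13 mm farther back than shut.
Start: joints at [1.081, 0.181, 1.607, -0, 1.354, -0.206], TCP at [0.161, 0.552, 0.248] pointing down, gripper open.
Joint ranges: [-2.99, 2.99], [-0.89, 2.07], [0.3, 2.58], [-1.14, 4.28], [0, 2.63], [-3.12, 3.12]. Speed limits (rad/s): [2.57, 2.57, 3.01, 3.14, 3.14, 3.14].

### API

Orientations are given as [roll, pitch, yaw] about the fixed x, y, z axes, in that order (R = Rz(yaw) Ry(pitch) Rx(roll)).
In Python, from rig import ctrl gives the robot as it stands. The module is installed in compiled form; this text tells all that it offers.
- The arm moves only by the shell command python3 -m creep 'ROWS' [OPENING] [FORCE]. ROWS is JSON, a list of rows, each a list of 4 numbers: the shift along the tool's x, y, z in cm, then the turn about the tool's z in rad. A call has 1 to 10 rows; each row shifts and turns the commanded pose from where the row before left it, along the tool's axes as they then stand; what a row does not reach is not made up. A row lasts 1/8 s, in which the tool goes at most 62.5 mm and 10.7 degrees, less where a joint would pass 70% of its speed; a pose out of reach is approached as far as the arm can. A call with a gripper value outside its range is refused whole. OPENING is the opening, from 0 (shut) to 1 (fully open), set as the call begins (- or left out, the last holds). The fingers move at their own pace and stop on an object; FORCE is the grip in N (left out, the last holds). Time passes only in rows, so rows that do not move let the fingers close. It gives the time, the measured TCP pose, the force and the opening at its end, in the units of the state.
- ctrl.sense(): the state, without advancing time (a new reading comes with each control period).
- ctrl.read_camera(name): name is "scene" or "top" or "wrist"; returns the picture (480x640x3 uint8, red, green, blue); there is no depth.
- ctrl.calibration(name): a dict with "K" (3x3 intrinsics, pixels), "position" and "rotation" of the camera in the world. Camera axes: x right, y up, looking along -z (the intrinsics and any distortion apply to the point x, -y, -z); pixel columns grow to the right and rows downward; lengths in m; the calibration is good to about 2 mm. A picture is of the moment at which its call begins: read the wrist's pose just before it. calibration takes no time and is no camera call; for the wrist camera it gives the pose at the moment of the call.
- ctrl.finish_job(): hands the job in, once; it reports no verdict.
The state is a dict: "t": time; "qpos": joint angles; "dq": joint speeds; "tau": joint torques, N m; "tool_pos": TCP position; "tool_rot": TCP orientation; "ft_force": force on the tool from outside, world axes, zero at the start; "wrist_torque": the same for the moment, N m; "grip_width": finger opening in m.
Only numpy, scipy, OpenCV 4.12 (cv2) and the standard library are available. Lean on these libraries where they do the work, as an engineer would, in place of code of your own. Each camera call takes 0.05 s, during which the arm holds its last target.

### The job

Wake the inspection camera by pressing the keys on the key box fully down one at a time, letting each spring back up before the next: first the big round key, then the square key, then the long bar key. Then take the sprung mirror by its upright handle and turn it until the camera, looking into the mirror, sees the cross marker on the circuit board's heat sink in the middle of the mirror, and finish while still holding the mirror steady at that angle: do not let go. Leave the loose things on the bench where they are.

Things in the scene. Friction and masses are not known exactly. Their poses are not given: they have to be found in the camera images.
- key_round (a joint): big round black key, 34 mm across, on the key box (grey, 100 x 200 mm, top 40 mm above the bench, three keys in a row 60 mm apart, in any order). Joint value 0 = up, 0.005 m = fully down; straight down on a spring (1.4 N to start, 4.9 N fully down); it counts as pressed beyond 0.0035 m and springs up when let go.
- round_top (a point): centre of the round key's top face, 56 mm above the bench when up
- key_square (a joint): square black key, 24 x 24 mm, on the same box. Joint value 0 = up, 0.005 m = fully down; straight down on a spring (1.4 N to start, 4.9 N fully down); it counts as pressed beyond 0.0035 m and springs up when let go.
- square_top (a point): centre of the square key's top face, 56 mm above the bench when up
- key_bar (a joint): long bar-shaped black key, 42 x 12 mm, its length across the row of keys, on the same box. Joint value 0 = up, 0.005 m = fully down; straight down on a spring (1.4 N to start, 4.9 N fully down); it counts as pressed beyond 0.0035 m and springs up when let go.
- bar_top (a point): centre of the bar key's top face, 56 mm above the bench when up
- mirror (a joint): turn of the mirror about its upright axis: 0 = at rest against its stop, grows clockwise seen from above, up to 1.2 rad. A spring drives it back to 0 when let go: 0.10 N m at 0, growing by 0.25 N m per rad (1 to 4 N at the handle). The angle needed lies between about 0.3 and 1.0 rad.
- mirror_axis (a point): centre of the round mirror's glass (51 mm across, upright, top of its rim 95 mm above the bench), 67 mm above the bench, on the upright axis about which the mirror turns. The glass faces straight away from the handle: the mirror's normal is the level direction from the handle to this point.
- handle (a point): upright round black pin, 14 mm thick, on the end of a level lever 90 mm from the mirror axis; it goes round with the mirror. Origin: middle of its graspable upper part, 88 mm above the bench (pin top 107 mm, foot 39 mm; lever rod 38 to 46 mm above the bench, running to the axis). Its x axis points level to the mirror axis. Only things under 50 mm high are near it.
- camera_lens (a point): front of the inspection camera's lens (black tube lying level on a stand, fixed on the same base plate as the mirror), 100 mm from the mirror axis and looking straight at it, 67 mm above the bench
- marker (a point): centre of the cross marker, a white disc 18 mm across with a cross, in the middle of the flat face, towards the mirror, of the board's finned heat sink (46 mm wide), 67 mm above the bench, just below the end of a white paper strip over the sink's top. It is seen mid-mirror when the mirror's normal halves the level angle between the directions from the mirror axis to the lens and to the marker.
- sight_tip (a point): tip of the thin steel sight arm below the mirror, 75 mm out from the mirror axis, 14 mm above the bench; geared to turn twice as far as the mirror, so it always points along the camera's line of sight as the mirror reflects it: seen from above it points straight at the marker when the mirror is right. Its x axis points along the arm, outwards.
- spool: solder spool, 52 mm across, 46 mm tall; loose bystander, leave alone (origin at its underside)
- flux: glass flux jar with a metal cap, 60 mm across, 100 mm tall; loose bystander, leave alone (origin at its underside)
- tape: roll of paper tape lying flat, 100 mm across, 24 mm tall; loose bystander, leave alone (origin at its underside)
- parts_box: open wooden parts box, 100 x 100 x 45 mm; loose bystander, leave alone (origin at its underside)
- cup: small clear cup, 44 mm across, 40 mm tall; loose bystander, leave alone (origin at its underside)
- driver: screwdriver lying flat, 160 mm long; loose bystander, leave alone
Not all that is in view belongs to the job. Of the things shaped like the part that bears marker, the dark steel one is meant.

How it is judged:
On the way, in this order (a step that is already met when the one before it is completed fails the run):
1. the big round key is pressed down on its own (value of joint key_round above 0.0035 m and value of joint each of key_square, key_bar below 0.0015 m), for 0.05 s.
2. the square key is pressed down on its own (value of joint key_square above 0.0035 m and value of joint each of key_round, key_bar below 0.0015 m), for 0.05 s.
3. the long bar key is pressed down on its own (value of joint key_bar above 0.0035 m and value of joint each of key_round, key_square below 0.0015 m), for 0.05 s.
4. the mirror is held by its handle at the angle that shows the marker to the camera (y of marker in the frame of sight_tip between -0.012 and 0.012 m and x of marker in the frame of sight_tip above 0 m and contact force between the fingers and mirror above 0.8 N and distance between the grasp point and handle below 0.045 m and velocity of joint mirror between -0.05 and 0.05 rad/s), for 0.4 s.
At the end, for the whole second after the job is handed in: The three keys were pressed down in order (over 3.5 mm of 5, the others up), and the mirror is held still by the gripper on its handle (gripper at the handle, over 0.8 N, slower than 0.05 rad/s) so that the reflected line of sight passes within 12 mm of the marker's centre (all of step 4); the arm keeps its last pose, push and grip.
It fails at once if two keys are down at once (value of joint each of key_round, key_square above 0.003 m or value of joint each of key_round, key_bar above 0.003 m or value of joint each of key_square, key_bar above 0.003 m).
It fails at once if a loose bystander is shifted by more than 30 mm (distance of any of spool, flux, tape, parts_box, cup, driver from where it was at the start of the episode above 0.03 m).
It also fails if it takes over 51 s, if anything falls off the work surface, if the arm or the gripper's body presses on something with over 40 N, if the wrist force passes 120 N, or if a joint passes its speed limit or range.

## Working session

There is one attempt and no reset: what is moved stays moved. The work goes in short steps, Python scripts to look and compute and a shell command to move; the robot and the scene stay as the last step left them, time stands still between calls to the robot, and variables do not carry over. Pictures are saved under pics/ and viewed, and the job is handed in when it is done.

```bash
mkdir -p pics; cat > h.py <<'E'
import numpy as np,cv2
from rig import ctrl
def snap(name,fn):
    im=ctrl.read_camera(name); cv2.imwrite('pics/'+fn,im[:,:,::-1]); return im
def ray(name,u,v,z):
    c=ctrl.calibration(name);K=np.array(c['K']);R=np.array(c['rotation']);p=np.array(c['position'])
    d=np.linalg.inv(K)@np.array([u,v,1.]);d=R@np.array([d[0],-d[1],-d[2]])
    return p+d*(z-p[2])/d[2]
def proj(name,P):
    c=ctrl.calibration(name);K=np.array(c['K']);R=np.array(c['rotation']);p=np.array(c['position'])
    q=R.T@(np.array(P)-p);q=K@np.array([q[0],-q[1],-q[2]]);return q[:2]/q[2]
def crop(src,fn,x0,y0,x1,y1,s):
    im=cv2.imread('pics/'+src)[y0:y1,x0:x1];cv2.imwrite('pics/'+fn,cv2.resize(im,None,fx=s,fy=s,interpolation=cv2.INTER_CUBIC))
E
python3 - <<'E'
from h import *
snap('scene','s0.png');snap('top','t0.png');snap('wrist','w0.png')
print({k:np.round(v,3) for k,v in ctrl.sense().items()})
for n in('scene','top','wrist'):print(n,ctrl.calibration(n))
E
```

```text
{'t': np.float64(0.15), 'qpos': array([ 1.081,  0.181,  1.608, -0.   ,  1.354, -0.206]), 'dq': array([ 0.   , -0.001, -0.003,  0.001,  0.   ,  0.001]), 'tau': array([ 2.0000e-03, -4.4526e+01, -3.5169e+01, -0.0000e+00,  6.0000e-03,
        0.0000e+00]), 'tool_pos': array([0.161, 0.552, 0.248]), 'tool_rot': array([-3.141e+00,  1.000e-03,  1.287e+00]), 'ft_force': array([0.041, 0.597, 0.602]), 'wrist_torque': array([0.021, 0.037, 0.006]), 'grip_width': np.float64(0.086)}
scene {'K': array([[608.99037003,   0.        , 319.16918093],
       [  0.        , 608.99037003, 241.06331127],
       [  0.        ,   0.        ,   1.        ]]), 'position': array([1.15259386, 0.104096  , 1.02163991]), 'rotation': array([ 0.59166117, -0.00467616,  1.72906054])}
top {'K': array([[441.24771202,   0.        , 320.54853902],
       [  0.        , 441.24771202, 239.92056963],
       [  0.        ,   0.        ,   1.        ]]), 'position': array([0.39653771, 0.02818759, 0.98743047]), 'rotation': array([ 1.58610592e-01, -1.37716710e-03, -1.59292379e+00])}
wrist {'K': array([[349.96990528,   0.        , 329.7213417 ],
       [  0.        , 349.96990528, 232.65883894],
       [  0.        ,   0.        ,   1.        ]]), 'position': array([0.08467009, 0.57455354, 0.3738025 ]), 'rotation': array([-0.31861237,  0.00182285,  1.28649335])}
```

View pics/s0.png

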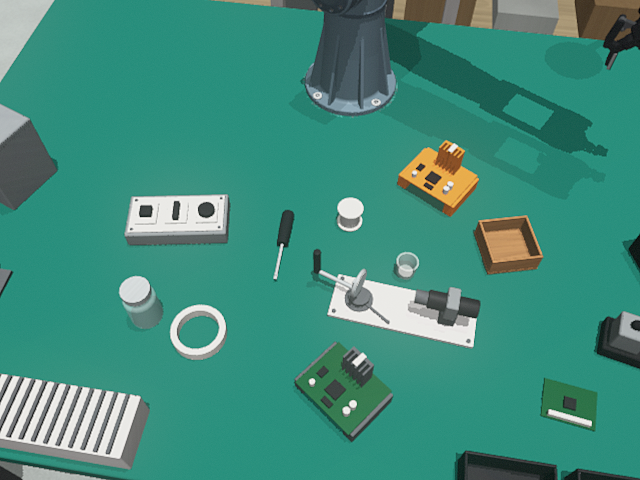

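View pics/t0.png

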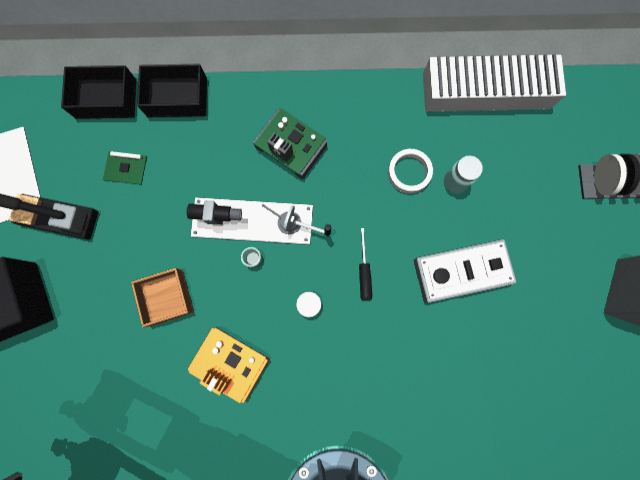

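View pics/w0.png

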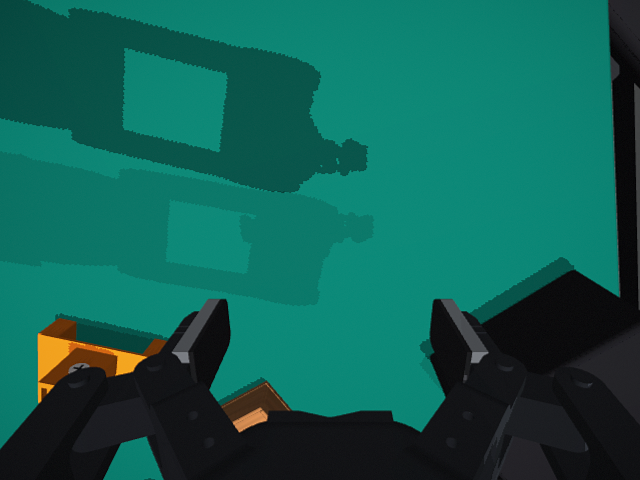

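The scene view shows the key box at (178,218): the square key at (146,211), the bar at (176,211) and the round key at (206,210). The mirror is at (357,290), its handle at (317,262) and the camera at (455,303). There are two finned sinks: dark steel on the green board at (356,365), and copper on the orange board at (450,157). I choose the dark one. I'll check these in close crops.

```bash
sed -i "s/R=np.array(c\['rotation'\])/R=Rot.from_euler('xyz',c['rotation']).as_matrix()/; s/^from rig/from scipy.spatial.transform import Rotation as Rot\nfrom rig/" h.py
python3 - <<'E'
from h import *
crop('t0.png','t1.png',180,100,345,275,4)
crop('t0.png','t2.png',400,225,530,315,6)
crop('s0.png','s1.png',290,235,490,445,3.5) if 0 else crop('s0.png','s1.png',290,240,490,440,3)
crop('s0.png','s2.png',115,185,240,250,6)
E
```

```text
(no output)
```

View pics/t1.png

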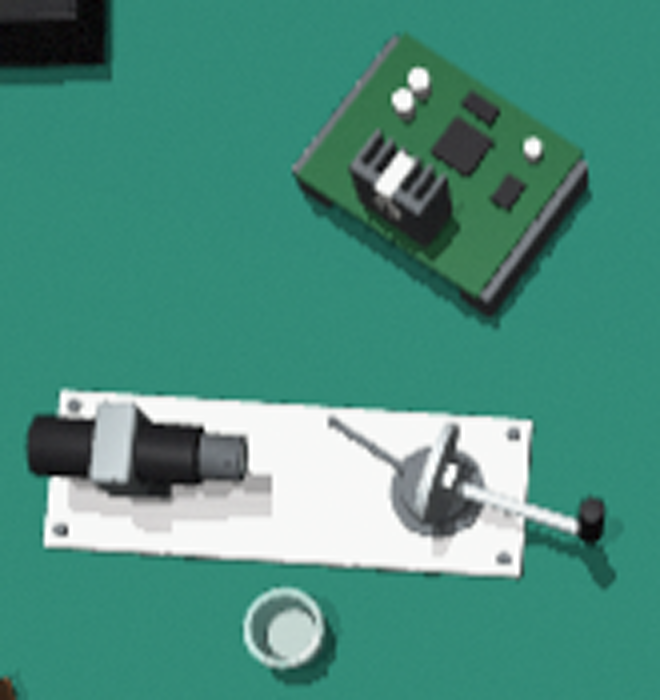

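View pics/t2.png

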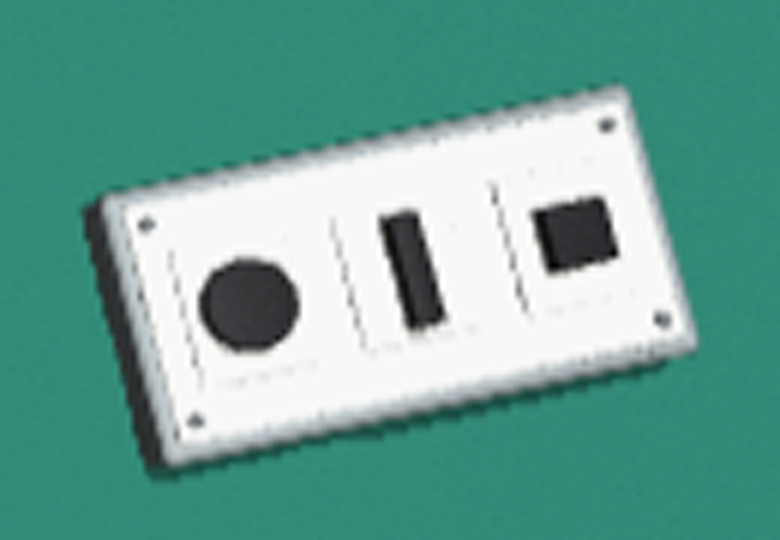

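View pics/s1.png

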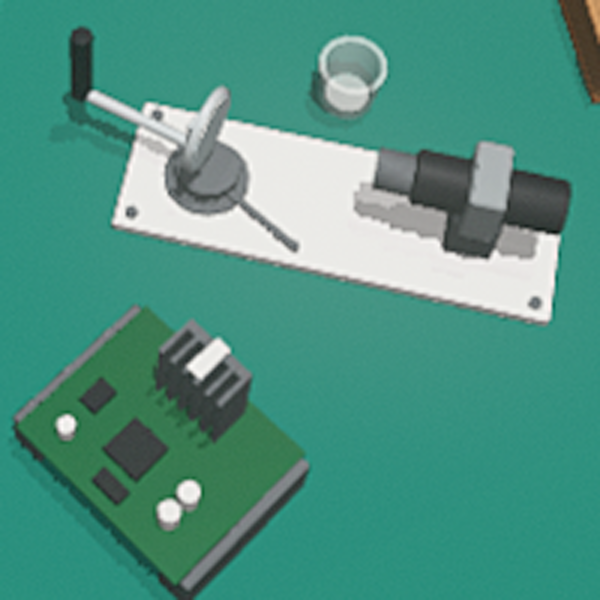

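View pics/s2.png

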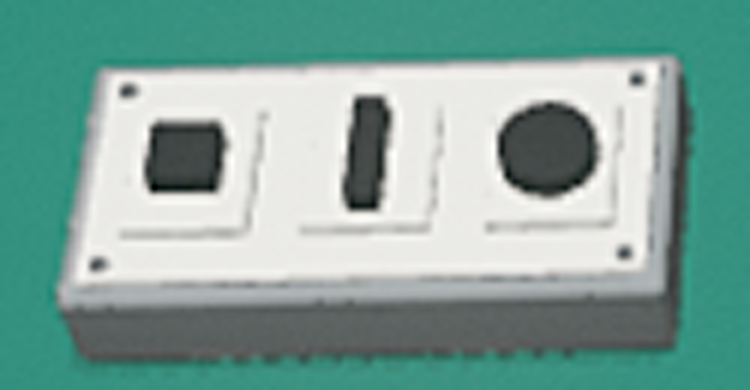

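The crops confirm it. In top view the round key is at (441,275), the bar at (468.5,270) and the square at (496,264.5). The handle pin top is at (328,226.5), the mirror disc around (289,221), and the cross disc on the dark steel sink at about (276.5,151). Next I compute positions.

```bash
python3 - <<'E'
from h import *
T=lambda cx,cy,z:ray('top',180+cx/4,100+cy/4,z)
S=lambda cx,cy,z:ray('scene',290+cx/3,240+cy/3,z)
K=lambda cx,cy,z:ray('top',400+cx/6,225+cy/6,z)
Q=lambda cx,cy,z:ray('scene',115+cx/6,185+cy/6,z)
p=lambda n,*a:print(n,*[np.round(v[:2],4) for v in a])
p('round',K(249,304,.056),Q(549,148,.056));p('square',K(576,234,.056),Q(187,157,.056));p('bar',K(411,269,.056),Q(369,152,.056))
p('corners',K(147,224,.04),K(607,125,.04),K(662,319,.04),K(196,421,.04),'') if 0 else None
for a in [(147,224),(607,125),(662,319),(196,421)]:p('scr',K(*a,.04))
p('pin',T(592,507,.107),S(82,34,.107))
p('pinfoot',T(592,536,.039),S(80,97,.039))
p('basedisc',T(437,490,.02),S(207,178,.02))
p('rimtop',T(445,440,.095),S(222,92,.095))
p('lens',T(235,457,.067),S(383,172,.067))
p('tip',T(332,421,.014),S(296,246,.014))
p('marker',T(385,205,.067))
p('strip', T(397,172,.09),S(208,360,.09))
for a,b in [((62,392),(532,422)),((45,546),(518,577))]:p('plate',T(*a,.005),T(*b,.005))
for a in ((72,405),(514,434),(61,529),(504,559)):p('screw',T(*a,.008))
E
```

```text
round [ 0.4635 -0.23  ] [ 0.4731 -0.2253]
square [ 0.4856 -0.3472] [ 0.4958 -0.3417]
bar [ 0.4745 -0.2879] [ 0.4842 -0.2833]
scr [ 0.4941 -0.1996]
scr [ 0.5264 -0.3682]
scr [ 0.456  -0.3818]
scr [ 0.4235 -0.2129]
pin [0.564  0.0081] [0.5674 0.0117]
pinfoot [0.5609 0.007 ] [0.5705 0.0111]
basedisc [0.5922 0.0925] [0.6044 0.0965]
rimtop [0.6033 0.0831] [0.5868 0.0988]
lens [0.6029 0.1968] [0.6094 0.1994]
tip [0.6344 0.1518] [0.6391 0.1558]
marker [0.7417 0.116 ]
strip [0.7514 0.1073] [0.7538 0.1112]
plate [0.657  0.3073] [0.6336 0.0388]
plate [0.5678 0.3149] [0.5443 0.0484]
screw [0.6485 0.3006]
screw [0.6261 0.0492]
screw [0.5768 0.3053]
screw [0.5542 0.0561]
```

```bash
python3 -m creep '[[-4.7,4,0,0],[-4.7,4,0,0],[-4.7,4,0,0],[-4.7,4,0,0],[-4.7,4,0,0],[-4.7,4,0,0],[-4.7,4,0,0],[-4.7,4,0,0],[-4.7,4,0,0],[-4.7,4,0,0]]'; python3 -m creep '[[-4.7,4,0,0],[-4.7,4,0,0],[-4.7,4,0,0],[-4.7,4,0,0],[-4.7,4,0,0],[0,0,0,0],[0,0,0,0]]'
python3 - <<'E'
from h import *
c=ctrl.calibration('wrist');print(c['position'],c['rotation'],ctrl.tip_reach)
snap('wrist','w1.png');
E
```

```text
t: 1.4
tool_pos: [0.4138, -0.0133, 0.2485]
tool_rot: [3.141, -0.0, 1.286]
ft_force: [0.1, -0.2, -0.3]
grip_width: 0.0855
t: 2.28
tool_pos: [0.5391, -0.2925, 0.2474]
tool_rot: [-3.14, -0.001, 1.286]
ft_force: [-0.1, 0.1, 0.1]
grip_width: 0.0852
[ 0.46310572 -0.26985487  0.37369617] [-3.17093247e-01 -5.72633243e-04  1.28598744e+00] 0.017
```

View pics/w1.png

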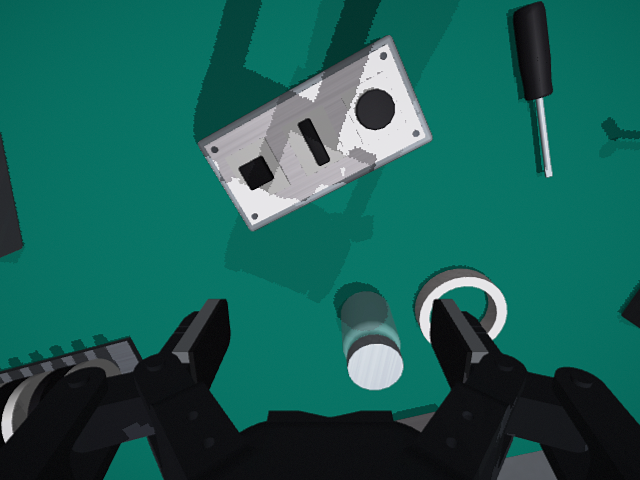

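The wrist view shows the key box clearly: round at (375.5,109), bar at (314,142), square at (256.5,173). The jar and tape lie ahead of the box.

```bash
python3 - <<'E'
from h import *
s=ctrl.sense();t=np.array(s['tool_pos']);R=Rot.from_euler('xyz',s['tool_rot']).as_matrix()
for n,u,v in(('round',375.5,109),('bar',314,142),('square',256.5,173)):
    P=ray('wrist',u,v,.056);print(n,P.round(4),'tool shift cm',(R.T@(P-t)*100).round(2))
print('jar',ray('wrist',375,366,.1))
E
```

```text
round [ 0.4674 -0.2296  0.056 ] tool shift cm [ 3.96 -8.61 19.2 ]
bar [ 0.4789 -0.2882  0.056 ] tool shift cm [-1.35 -5.87 19.2 ]
square [ 0.4904 -0.3463  0.056 ] tool shift cm [-6.6  -3.15 19.19]
jar [ 0.68870949 -0.29056033  0.1       ]
```

```bash
python3 -m creep '[[2,-4.3,2,0],[2,-4.3,3,0],[0,0,5,0],[0,0,4,0],[0,0,1.5,0],[0,0,0,0],[0,0,0,0]]' 0 40
python3 - <<'E'
from h import *
snap('wrist','w2.png');print(ctrl.sense()['tool_pos'])
E
```

```text
t: 3.2
tool_pos: [0.4694, -0.231, 0.0951]
tool_rot: [3.139, 0.001, 1.287]
ft_force: [0.1, 0.3, 0.8]
grip_width: 0.0003
[ 0.4694145  -0.23106334  0.09514931]
```

View pics/w2.png

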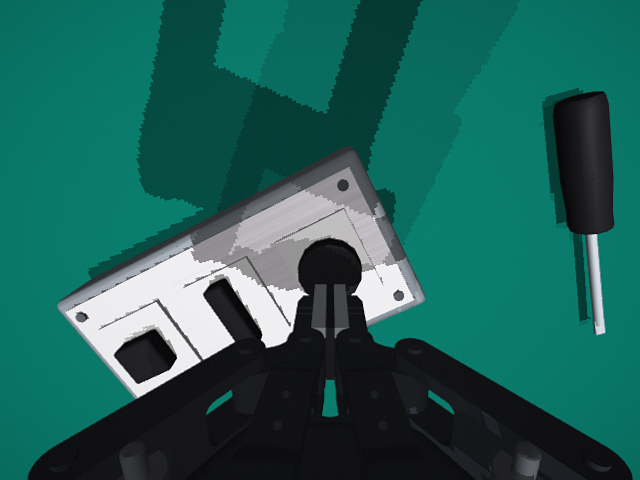

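The closed fingers stand right over the round key at (330,268). Pressing it now.

```bash
python3 -m creep '[[0,0,1.2,0],[0,0,0.8,0],[0,0,0.4,0],[0,0,0.2,0],[0,0,0,0]]'
```

```text
t: 3.88
tool_pos: [0.4681, -0.2303, 0.068]
tool_rot: [-3.141, -0.0, 1.287]
ft_force: [-2.8, 2.4, 10.0]
grip_width: 0.0004
```

Force is 10 N with the tip at 51 mm, so the round key is bottomed. Lifting and going to the square key.

```bash
python3 -m creep '[[0,0,-0.6,0],[0,0,-1.9,0],[0,0,0,0],[-3.5,1.8,0,0],[-3.5,1.8,0,0],[-3.5,1.8,0,0],[0,0,0,0],[0,0,0,0]]'
python3 - <<'E'
from h import *
snap('wrist','w3.png');print(ctrl.sense()['tool_pos'])
E
```

```text
t: 4.88
tool_pos: [0.49, -0.3453, 0.0911]
tool_rot: [-3.14, -0.001, 1.287]
ft_force: [0.1, 0.4, -0.8]
grip_width: -0.0002
[ 0.49007537 -0.3448904   0.09128082]
```

View pics/w3.png

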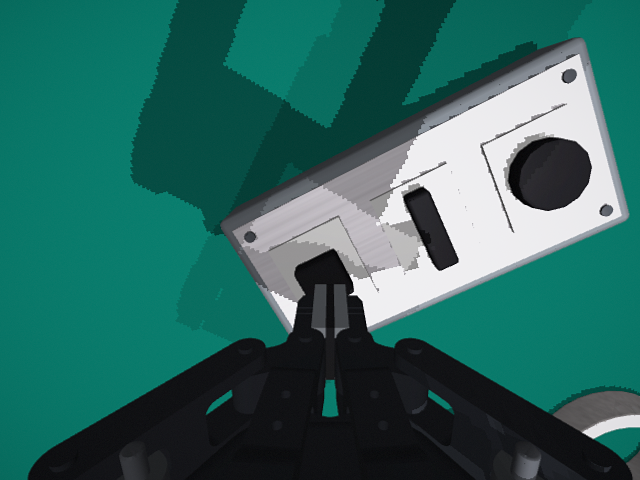

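The round key is back up at (550,174), and the square key is under the tips at (323,272). Pressing.

```bash
python3 -m creep '[[-0.1,0,1.2,0],[0,0,0.6,0],[0,0,0.3,0],[0,0,0.2,0],[0,0,0,0]]'
```

```text
t: 5.55
tool_pos: [0.4904, -0.3468, 0.0694]
tool_rot: [-3.141, -0.0, 1.287]
ft_force: [-1.3, 3.0, 3.9]
grip_width: -0.0
```

```bash
python3 -m creep '[[0,0,0.15,0],[0,0,0,0],[0,0,0,0]]'
```

```text
t: 5.92
tool_pos: [0.4906, -0.3472, 0.0681]
tool_rot: [3.141, 0.0, 1.287]
ft_force: [-1.3, 3.3, 5.3]
grip_width: -0.0
```

```bash
python3 -m creep '[[0,0,0.08,0],[0,0,0,0]]'; python3 -m creep '[[0,0,-0.6,0],[0,0,-1.9,0],[0,0,0,0],[2.65,-1.35,0,0],[2.65,-1.35,0,0],[0,0,0,0],[0,0,0,0]]'
python3 - <<'E'
from h import *
snap('wrist','w4.png');print(ctrl.sense()['tool_pos'])
E
```

```text
t: 6.18
tool_pos: [0.4906, -0.3472, 0.068]
tool_rot: [3.141, 0.0, 1.287]
ft_force: [-2.9, 5.4, 11.4]
grip_width: 0.0001
t: 7.05
tool_pos: [0.4797, -0.2895, 0.0923]
tool_rot: [3.141, 0.001, 1.287]
ft_force: [-0.7, -0.3, 0.3]
grip_width: -0.0005
[ 0.47972409 -0.28981038  0.09231154]
```

View pics/w4.png

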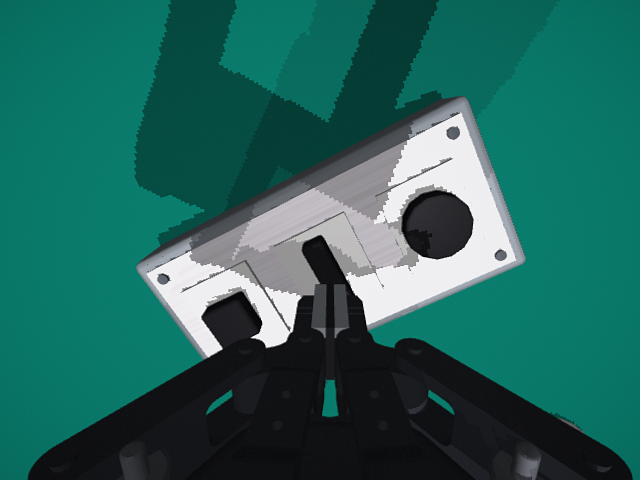

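The square key bottomed (11 N) and is up again. The tips are over the bar's middle, and the bar runs from (313,245) down under them. Pressing.

```bash
python3 -m creep '[[0,0,1.2,0],[0,0,0.6,0],[0,0,0.4,0],[0,0,0.2,0],[0,0,0,0]]'; python3 -m creep '[[0,0,0.1,0],[0,0,0,0]]'
```

```text
t: 7.72
tool_pos: [0.4789, -0.2889, 0.0682]
tool_rot: [-3.141, 0.0, 1.287]
ft_force: [-3.9, 0.1, 4.7]
grip_width: -0.0
t: 7.98
tool_pos: [0.479, -0.2889, 0.0679]
tool_rot: [-3.141, 0.0, 1.287]
ft_force: [-6.4, 2.2, 10.9]
grip_width: -0.0002
```

```bash
python3 -m creep '[[0,0,-0.6,0],[0,0,-5.8,0],[0,0,-6,0],[0,0,-6,0],[5.5,0.2,0,0],[5.5,0.2,0,0],[5.5,0.2,0,0],[5.5,0.2,0,0],[5.5,0.2,0,0],[5.5,0.2,0,0]]' 1; python3 -m creep '[[5.5,0.2,0,0],[0,0,0,-0.15],[0,0,0,-0.134],[0,0,0,0],[0,0,0,0]]'
python3 - <<'E'
from h import *
c=ctrl.calibration('wrist');print(c['position'],c['rotation'])
snap('wrist','w5.png');
E
```

```text
t: 9.22
tool_pos: [0.5837, 0.0266, 0.2511]
tool_rot: [3.141, -0.0, 1.287]
ft_force: [0.2, 0.4, -0.2]
grip_width: 0.0855
t: 9.85
tool_pos: [0.6005, 0.0768, 0.2509]
tool_rot: [-3.142, -0.0, 1.568]
ft_force: [0.1, -0.0, 1.4]
grip_width: 0.0855
[0.52111426 0.0773339  0.3771073 ] [-3.18674056e-01  6.66466260e-04  1.56770298e+00]
```

View pics/w5.png

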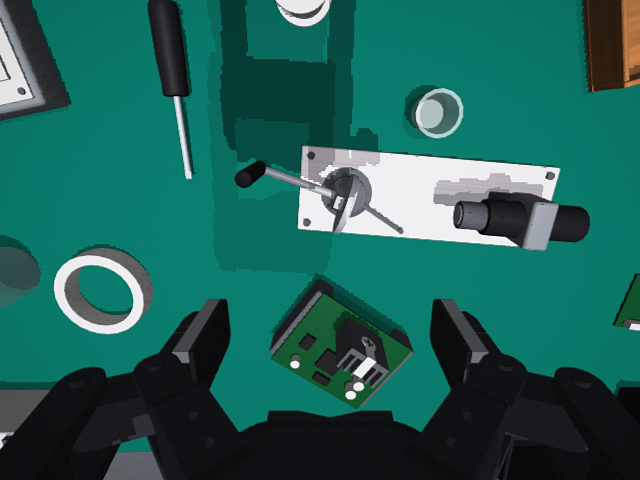

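Excellent view: handle at (250,174), mirror around (347,197), sight tip at (402,231), lens at (458,215), and the cross marker on the dark sink at (368,345). Enlarging.

```bash
python3 - <<'E'
from h import *
crop('w5.png','w5a.png',225,140,485,260,3)
crop('w5.png','w5b.png',320,300,420,400,6)
E
```

```text
(no output)
```

View pics/w5a.png

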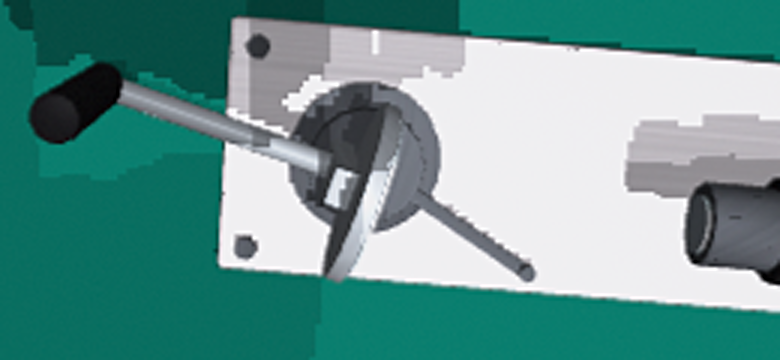

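View pics/w5b.png

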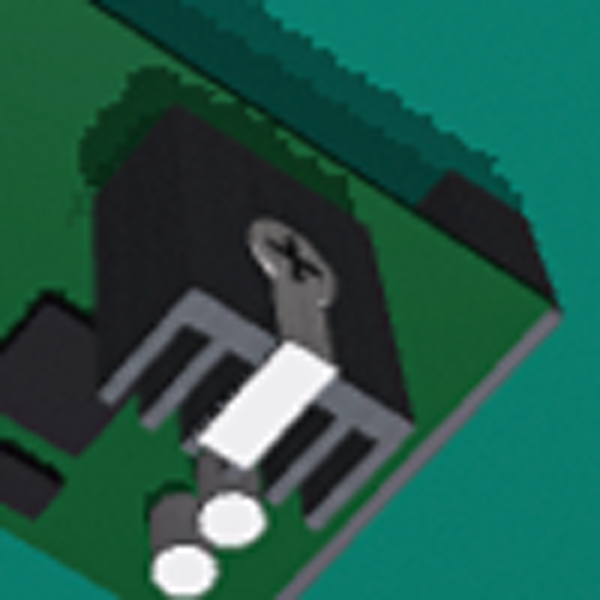

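```bash
python3 - <<'E'
from h import *
s=ctrl.sense();t=np.array(s['tool_pos']);R=Rot.from_euler('xyz',s['tool_rot']).as_matrix()
W=lambda cx,cy,z:ray('wrist',225+cx/3,140+cy/3,z)[:2]
pin=W(55,119,.107);foot=W(106,78,.039);tip=W(528,272,.014);a2=W(422,198,.014);lens=W(702,228,.067)
mk=ray('wrist',369,342.5,.067)[:2]
d=(a2-tip)/np.linalg.norm(a2-tip);A1=tip+.075*d
rod0=W(120,93,.042);rod1=W(318,160,.042);e=(rod1-rod0)/np.linalg.norm(rod1-rod0)
A2=pin+.09*e
print('pin',pin,foot,'tip',tip,'lens',lens,'mk',mk);print('A',A1,A2,'disc',W(364,157,.015))
ang=lambda v:np.degrees(np.arctan2(v[1],v[0]))
for A in(A1,A2,(A1+A2)/2):
    print(ang(pin-A),ang(A-pin),ang(lens-A),np.linalg.norm(lens-A),ang(tip-A),ang(mk-A),'turn',(ang(tip-A)-ang(mk-A))/2, ang(A-pin)-(ang(lens-A)+ang(mk-A))/2)
print('shift to pin',(R.T@(np.r_[pin,.086]-t)*100))
E
```

```text
pin [0.56688831 0.0100181 ] [0.56533036 0.01043218] tip [0.63886057 0.15437644] lens [0.60764925 0.19551912] mk [0.74396894 0.11728341]
A [0.59564901 0.09307586] [0.59634539 0.09506092] disc [0.5960906  0.09420418]
-109.0996159845511 70.90038401544892 83.31880137476236 0.1031437213592151 54.81950732025223 9.26961016518973 turn 22.774948577531248 24.606178245472876
-109.10503598753392 70.89496401246609 83.57991288193833 0.10109217799970702 54.368448022906044 8.560735756442929 turn 22.903856133231557 24.824639693275465
-109.10235803209164 70.89764196790836 83.44804569753106 0.1021176846007521 54.597058483387165 8.91635094386829 turn 22.84035376975944 24.71544364720868
shift to pin [-6.68370089 -3.35000747 16.49484186]
```

```bash
python3 -m creep '[[-3.35,-1.68,0,-0.175],[0,0,0,-0.175],[0,0,0,-0.175],[0,0,0,-0.175],[0,0,0,-0.175],[0,0,0,-0.175],[0,0,0,-0.175],[0,0,0,0]]' 1
python3 - <<'E'
from h import *
s=ctrl.sense();t=np.array(s['tool_pos']);R=Rot.from_euler('xyz',s['tool_rot']).as_matrix()
print(t,s['tool_rot'],s['qpos'][5],'shift',R.T@(np.array([.5665,.0102,.086])-t)*100)
E
```

```text
t: 10.9
tool_pos: [0.5837, 0.0432, 0.251]
tool_rot: [3.142, 0.0, 2.793]
ft_force: [-0.2, 0.7, -0.2]
grip_width: 0.0853
[0.58374859 0.04319321 0.25104803] [3.14152332e+00 8.81290478e-05 2.79283727e+00] -2.9216476356808965 shift [ 0.49500282 -3.69127558 16.50450374]
```

```bash
python3 -m creep '[[0.5,-3.7,0,0],[0,0,5,0],[0,0,5,0],[0,0,0,0],[0,0,0,0]]'
python3 - <<'E'
from h import *
snap('wrist','w6.png');s=ctrl.sense();print(s['tool_pos'],s['tool_rot'],s['qpos'],proj('wrist',[.5665,.0102,.107]))
E
```

```text
t: 11.52
tool_pos: [0.5676, 0.0101, 0.1528]
tool_rot: [3.141, 0.002, 2.794]
ft_force: [-0.4, 0.3, 1.1]
grip_width: 0.085
[0.568254   0.01003262 0.15358393] [3.14096859 0.00389654 2.79460544] [-1.91135875e-01  2.66088993e-01  1.70832089e+00  1.27160315e-05
  1.16323660e+00 -2.98574754e+00] [334.86588256 272.20034385]
```

View pics/w6.png

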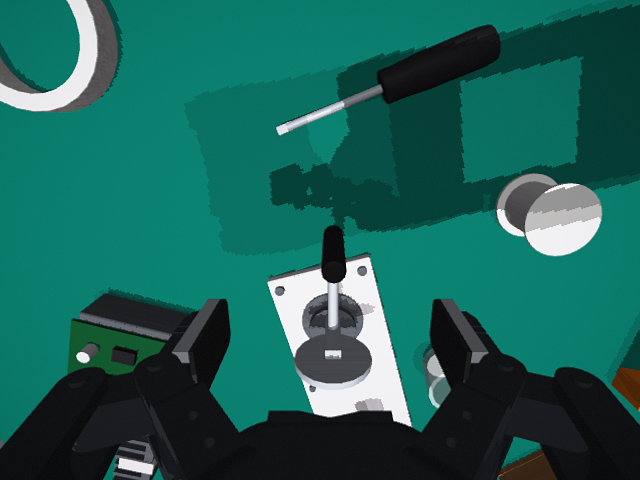

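The pin top sits at (333,272), just where predicted and centred between the jaws. Descending and closing.

```bash
python3 -m creep '[[0,0,3,0],[0,0,2.5,0],[0,0,1.3,0],[0,0,0,0]]'; python3 -m creep '[[0,0,0,0],[0,0,0,0],[0,0,0,0],[0,0,0,0],[0,0,0,0],[0,0,0,0]]' 0 40
```

```text
t: 12.08
tool_pos: [0.567, 0.0103, 0.0836]
tool_rot: [3.141, 0.001, 2.796]
ft_force: [-0.2, 0.5, 0.7]
grip_width: 0.0851
t: 12.82
tool_pos: [0.5662, 0.0104, 0.0834]
tool_rot: [-3.141, -0.001, 2.796]
ft_force: [-3.4, 0.2, 5.1]
grip_width: 0.0128
```

```bash
python3 -m creep '[[0.45,0.01,0,0.05],[0.45,0.01,0,0.05],[0.45,0.01,0,0.05],[0.45,0.01,0,0.05],[0.45,0.01,0,0.05],[0.45,0.01,0,0.05],[0.45,0.01,0,0.05],[0,0,0,0],[0,0,0,0]]'
python3 - <<'E'
from h import *
snap('wrist','w7.png');snap('top','t7.png');snap('scene','s7.png')
s=ctrl.sense();A=np.array([.596,.094]);v=np.array(s['tool_pos'][:2])-A;print(s['tool_pos'],s['ft_force'],s['grip_width'],np.linalg.norm(v),np.degrees(np.arctan2(v[1],v[0])))
crop('t7.png','t7a.png',220,120,345,260,4)
crop('s7.png','s7a.png',270,230,440,400,4) if 0 else crop('s7.png','s7a.png',290,240,440,390,4)
E
```

```text
t: 13.95
tool_pos: [0.5397, 0.0254, 0.0834]
tool_rot: [3.142, 0.001, 2.447]
ft_force: [-1.0, -2.9, 4.4]
grip_width: 0.0127
[0.53973351 0.02541568 0.08339378] [-0.73177539 -3.24287915  4.91895993] 0.012973823646405286 0.0887114794160964 -129.3654115936517
```

View pics/w7.png

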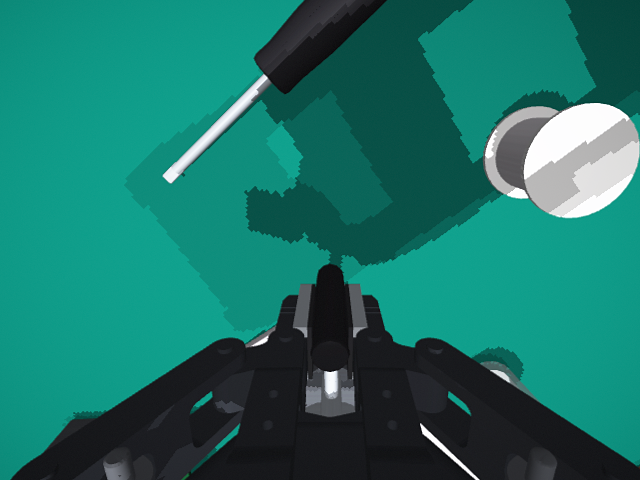

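View pics/t7a.png

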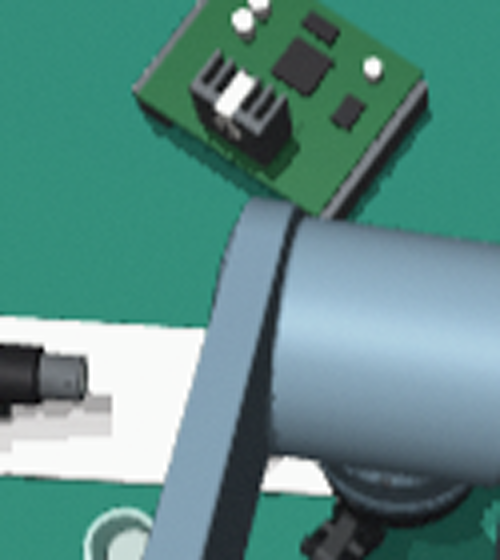

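View pics/s7a.png

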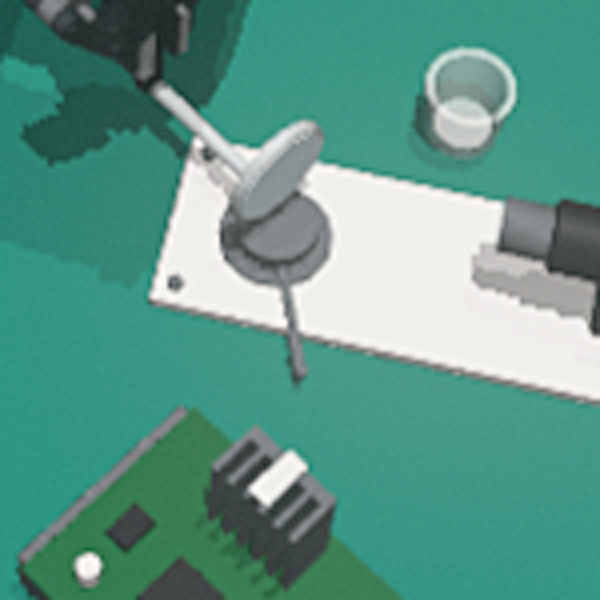

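```bash
python3 - <<'E'
from h import *
A=np.array([.596,.094]);mk=np.array([.744,.1173])
ang=lambda v:np.degrees(np.arctan2(v[1],v[0]))
S=lambda x,y,z:ray('scene',290+x/4,240+y/4,z)[:2]-[.0003,.0015]
tip=S(300,375,.014);b=S(284,280,.014)
print(tip,b,ang(tip-A),np.linalg.norm(tip-A),ang(tip-b),ang(mk-A),ang(mk-tip))
for w,h in((300,475),):print('strip mid, near/far',S(278,478,.09))
E
```

```text
[0.66909102 0.11421739] [0.62244608 0.10130883] 15.46174656265784 0.07583561150166691 15.468944981453152 8.9467809893317 2.356471572729361
strip mid, near/far [0.75259847 0.10981483]
```

```bash
python3 -m creep '[[0.25,0.005,0,0.028],[0.25,0.005,0,0.028],[0,0,0,0],[0,0,0,0]]'
python3 - <<'E'
from h import *
snap('scene','s8.png')
s=ctrl.sense();A=np.array([.596,.094]);v=np.array(s['tool_pos'][:2])-A;print(s['tool_pos'],s['ft_force'],s['grip_width'],np.linalg.norm(v),np.degrees(np.arctan2(v[1],v[0])))
crop('s8.png','s8a.png',320,270,420,370,6)
E
```

```text
t: 14.6
tool_pos: [0.5358, 0.0289, 0.0834]
tool_rot: [-3.142, 0.001, 2.389]
ft_force: [-0.7, -3.4, 6.4]
grip_width: 0.0131
[0.5357551  0.02886647 0.08333952] [-1.10972131 -3.81447081  5.4658396 ] 0.013337632518325827 0.08872330581718697 -132.76710974471317
```

View pics/s8a.png

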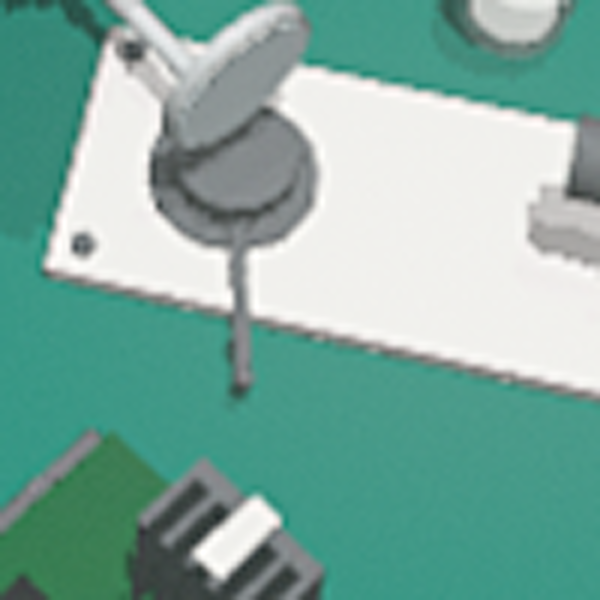

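```bash
python3 - <<'E'
from h import *
A=np.array([.596,.094]);mk=np.array([.744,.1173])
ang=lambda v:np.degrees(np.arctan2(v[1],v[0]))
S=lambda x,y,z:ray('scene',320+x/6,270+y/6,z)[:2]-[.0003,.0015]
tip=S(240,388,.014);b=S(236,235,.014)
def off(tip,d,m):
    d=d/np.linalg.norm(d);r=m-tip;return d[0]*r[1]-d[1]*r[0]
m2=S(269,507,.09)
print(tip,b,ang(tip-A),ang(tip-b),'m2',m2,S(269,507,.1))
for m in(mk,m2):print(off(tip,tip-A,m),off(tip,tip-b,m))
a=np.radians(54.6-2*(132.77-109.1));print('from turn',np.degrees(a),off(A,np.array([np.cos(a),np.sin(a)]),mk))
E
python3 - <<'E'
from h import *
crop('w5.png','w5c.png',300,180,440,400,2.7)
E
```

```text
[0.6723361  0.10550286] [0.62122133 0.09804891] 8.569256661637692 8.296825919842462 m2 [0.74253054 0.1173881 ] [0.74692884 0.11722932]
0.0009871820661673594 0.0013324722763986517
0.0012932513942531792 0.0016316915905445345
from turn 7.25999999999997 0.004410130271305379
```

The sight line passes 1–2 mm from the marker by the scene view, and 4 mm by the turn count. Holding, then a last check before handing in.

```bash
python3 -m creep '[[0,0,0,0],[0,0,0,0],[0,0,0,0],[0,0,0,0],[0,0,0,0],[0,0,0,0]]'
python3 - <<'E'
from h import *
snap('scene','s9.png')
a=cv2.imread('pics/s8.png');b=cv2.imread('pics/s9.png');print('diff',cv2.absdiff(a,b)[280:360,330:420].max())
s=ctrl.sense();print(s['tool_pos'],s['dq'].round(4),s['grip_width'])
E
```

```text
t: 15.4
tool_pos: [0.5358, 0.0289, 0.0833]
tool_rot: [-3.142, 0.001, 2.39]
ft_force: [-1.1, -4.0, 6.2]
grip_width: 0.013
diff 31
[0.53578153 0.02888127 0.08335588] [-0.0007  0.0009 -0.0002  0.0002  0.001  -0.0001] 0.012936826063050522
```

View pics/s9.png

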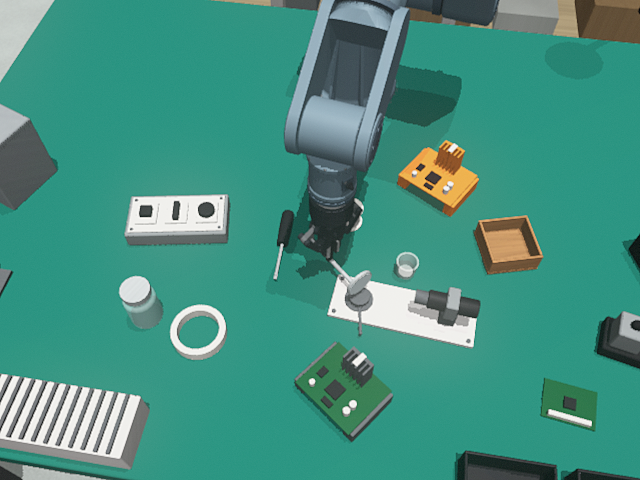

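The sight arm, with its tip at (360,334), points at the dark sink. All keys are up, the bystanders that can be seen are where they were, and the arm is still.

```bash
python3 -c "
from rig import ctrl
print(ctrl.finish_job())"
```

```text
the job is handed in; nothing more can be done
None
```

I pressed the round, square and bar keys in that order, then turned the mirror to the marker. I handed the job in at about 15.5 s of the 51 s, with the mirror still held; the hand-in gives no verdict.

- **Keys:** each key went to the bottom of its travel, at 10–11 N with the fingertips about 51 mm above the bench. The camera showed the round and square keys back up before the next press, and all three up at the end.
- **Mirror:** I gripped it by its handle at 40 N and turned it about 0.41 rad (23.7°).
- **Aim:** the estimates of where the sight line passes the marker differ slightly, but all are inside the 12 mm limit:
  - The sight arm in the last scene picture gave 1–2 mm.
  - The measured turn of the handle gave about 4 mm.
  - A rougher estimate from the lens and handle directions put the mirror about 1° short, roughly 5 mm the other way.
- **Hold:** joint speeds were near zero and the tool had not moved after 0.75 s of holding.
- **Loose things:** none looked moved. The spool was partly hidden behind the gripper in the last picture.

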